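# Load a valve unit in the sprung assembly fixture

## Robot

A 6-joint arm with a two-finger parallel gripper is mounted at the origin on the work surface. World frame = base frame: x ahead of the robot, y to its left, z up, the work surface at z = 0. Lengths are in m, angles in rad, forces in N, time in s.
With the tool pointing down it reaches from about 0.375 to 0.975 m from the base axis. Payload 3.8 kg.
Tool frame: the origin (TCP) lies on the centre line of the jaws, within the pads' length; the fingertips stand 14 mm ahead of it and the grasp point (between the pads) lies 5 mm behind it; z points along the fingers, y is the direction in which the jaws open and shut (so a half turn about z gives the same grasp; the last joint's range is limited). The gripper opens to 85 mm and grips with 20 to 120 N. Pads are 22 mm wide; open, the fingers measure 114 mm over their backs; the gripper's body (76 mm by 85 mm) begins 54 mm behind the grasp point. The pads swing forward as they close: fully open they stand 13 mm farther back than shut.
Start: joints at [1.236, 0.264, 1.604, -0, 1.274, -0.037], TCP at [0.198, 0.645, 0.245] pointing down, gripper open.
Joint ranges: [-2.63, 2.63], [-0.94, 2.18], [0.31, 2.57], [-1.31, 4.45], [0, 2.66], [-2.55, 2.55]. Speed limits (rad/s): [2.57, 2.57, 3.14, 3.14, 3.14, 3.14].

## Interface

Orientations are given as a rotation vector (axis times angle).
In Python, from cell import env gives the robot as it stands.
- The arm moves only by the shell command python3 -m jog 'ROWS'. ROWS is JSON, a list of rows, each a list of 3 entries, a list of its own where there are three numbers: the shift along the tool's x, y, z in mm, then the turn, a rotation vector about the tool's x, y, z in rad, then the opening, from -1 (shut) to 1 (fully open), so that 0 is half open. A call has 1 to 20 rows; each row is the pose to reach, as a shift and turn from the pose commanded when the call began, along the tool's axes at that moment; what a row does not reach only later rows make up. A row lasts 1/12 s, in which the tool goes at most 41.7 mm and 7.16 degrees, less where a joint would pass 70% of its speed; a pose out of reach is approached as far as the arm can. A call with a gripper value outside its range is refused whole. The fingers move at their own pace and stop on an object; the grip force is fixed at half the most. Time passes only in rows, so rows that repeat a pose let the fingers close. It gives the time, the measured TCP pose, the force and the opening at its end, in the units of the state.
- env.state(): the state, without advancing time (a new reading comes with each control period).
- env.camera(name): name is "scene" or "side" or "wrist"; returns (picture, depth): 400x640x3 uint8, blue, green, red; 400x640 float32, m along the optical axis (not along the pixel's ray), 0 where there is no reading.
- env.camera_model(name): a dict with "fx", "fy", "cx", "cy" (pixels), "R" (3x3) and "t" (3): a world point X has camera coordinates R X + t. Camera axes: x right, y down, z forward; pixel columns grow to the right and rows downward; lengths in m; the calibration is good to about 2 mm. A picture is of the moment at which its call begins: read the wrist's pose just before it. camera_model takes no time and is no camera call; for the wrist camera it gives the pose at the moment of the call.
- env.job_done(): hands the job in, once; it reports no verdict.
The state is a dict: "time_s": time; "joint_positions": joint angles; "qvel": joint speeds; "tau": joint torques, N m; "ee_pos": TCP position; "tcp_rot": TCP orientation; "force": force on the tool from outside, world axes, zero at the start; "moment": the same for the moment, N m; "gripper_width": finger opening in m.
Only numpy, scipy, OpenCV 4.12 (cv2) and the standard library are available. Lean on these libraries where they do the work, as an engineer would, in place of code of your own. Each camera call takes 0.05 s, during which the arm holds its last target.

## Task

One of the valve units on the cardboard has no black elbow fittings yet: load it in the assembly fixture so that they can be screwed in. Tuck the long bare end of its aluminium base plate under the fixture's retaining lip with the unit tilted, push it back against the spring, lower the other end behind the two stops and let go, so that the plate lies flat on the bed, held against the stops by the spring. The nest is clamped at a different height each day, so feel for its bed gently and force nothing, and leave the two finished units standing where they are.

Things in the scene. Friction and masses are not known exactly. Their poses are not given: they have to be found in the camera images.
- unit_mid (a point): Bare valve unit, loose, 0.36-0.56 kg, standing on 4 mm thick cardboard: aluminium base plate 130 (x) x 80 (y) x 6 mm; on it a white block 80 (x) x 50 (y) x 50 mm high, no fittings. Point: centre of the block, 31 mm above the plate's underside. z up. The plate sticks out 40 mm past the block at -x (long bare end), 10 mm at +x, 15 mm each side. Grip the block across y from above.
- unit_tongue (a point): The same unit: middle of the lower edge at the tip of its long bare end, 80 mm to -x of the block's centre and 31 mm below it. Axes as for the unit.
- fixture: Assembly fixture: steel base 236 x 190 x 12 mm, fixed, four 14 mm pillars at its corners to 92 mm above the table, carrying a firmly clamped nest. Origin: on the table under the middle of a seated plate; z up, x from lip (robot side) to stops. The nest's flat grey bed lies 50 to 90 mm above the table; its height is not given. Seated, the tip of the long bare end is at x = -65 mm, y = 0, on the bed.
- below_lip (a point): Point on the fixture's base (12 mm above the table) straight below the middle of the free edge of the nest's retaining lip, at fixture x = -53 mm; axes as the fixture. The lip reaches from here to -x over the bed: 100 mm wide (y), underside 10 mm above the bed, 7 mm thick. The 6 mm plate goes under it tilted up to about 15 degrees; only the unit's long bare end fits.
- pusher (a joint): Brass sprung pusher bar under the lip, 60 mm wide, 8 mm high: how far it is pushed back (m), 0 = free with its face at fixture x = -61 mm, up to 0.010 towards -x. Spring: 3 N at first, 11 N fully back. A seated plate holds it back 4 mm; to drop behind the stops the plate must go back a little farther than that.
- below_stops (a point): Point on the fixture's base below the stops' inner faces (facing -x), fixture x = +65 mm, y = 0. Two stop blocks, 14 to 40 mm from the middle in y, 12 mm above the bed, top inner edge bevelled 3 mm; the plate's short end clears them when tilted over 6 degrees. Low side guides at x = -45 to +20 mm: faces at y = +-42 mm to 4 mm above the bed, flaring to +-46 mm at 8 mm.
- done_a_mid (a point): First of two finished valve units, loose on the cardboard: as the bare unit, but with four black elbow fittings on top, 82 mm high in all. Point: centre of its white block.
- done_b_mid (a point): Second finished valve unit, the same as the first.
There are look-alikes about, which are no part of the job. What is shaped like the part that bears unit_mid but pink is not meant.

How it is judged:
On the way:
1. the tip of the long bare end is under the lip, pressing the spring back, while the unit is still tilted (x of unit_tongue in the frame of fixture below -0.06 m and value of joint pusher above 0.0015 m and angle between unit_mid's own z axis and vertical above 0.05 rad), for 0.1 s.
At the end, for the whole second after the job is handed in: The bare unit lies flat (within 0.03 rad) and square (0.04 rad) on the nest's bed, the tip of its long bare end within 2 mm lengthwise and 4 mm sideways of its seated place, the spring held back 2 to 6 mm; the finished units are within 15 mm of where they stood (x of unit_tongue in the frame of fixture between -0.067 and -0.063 m and y of unit_tongue in the frame of fixture between -0.004 and 0.004 m and z of unit_tongue in the frame of fixture between 0.047 and 0.093 m and value of joint pusher between 0.002 and 0.006 m and angle between unit_mid's own z axis and vertical below 0.03 rad and angle between the x axis of unit_mid and the x axis of fixture, either way round below 0.04 rad and distance of each of done_a_mid, done_b_mid from where it was at the start of the episode below 0.015 m); the robot touches nothing.
It fails at once if a finished unit is knocked over or shoved away (distance of any of done_a_mid, done_b_mid from where it was at the start of the episode above 0.03 m or angle between any of done_a_mid, done_b_mid's own z axis and vertical above 0.5 rad).
It fails at once if the unit is forced: pressed on the fixture with over 70 N (contact force between unit and fixture above 70 N).
It also fails if it takes over 48 s, if anything falls off the work surface, if the arm or the gripper's body presses on something with over 40 N, if the wrist force passes 120 N, or if a joint passes its speed limit or range.

## Working session

There is one attempt and no reset: what is moved stays moved. The work goes in short steps, Python scripts to look and compute and a shell command to move; the robot and the scene stay as the last step left them, time stands still between calls to the robot, and variables do not carry over. Pictures are saved under pics/ and viewed, and the job is handed in when it is done.

```bash
ls; mkdir -p pics; cat > h.py <<'E'
import numpy as np, cv2
from cell import env
def shot(name,tag):
    m=env.camera_model(name); p,d=env.camera(name)
    cv2.imwrite(f'pics/{tag}.png',p); np.savez(f'pics/{tag}.npz',d=d,R=m['R'],t=m['t'],k=[m['fx'],m['fy'],m['cx'],m['cy']])
    return p,d,m
def load(tag):
    z=np.load(f'pics/{tag}.npz'); return cv2.imread(f'pics/{tag}.png'),z['d'],z['R'],z['t'],z['k']
def cloud(d,R,t,k):
    v,u=np.mgrid[:d.shape[0],:d.shape[1]]
    c=np.stack([(u-k[2])/k[0]*d,(v-k[3])/k[1]*d,d],-1)
    return (c-t)@R   # R^T (c-t)
E
python3 - <<'E'
from h import *
print(env.state())
for n in('scene','side','wrist'): shot(n,n+'0')
print(env.state()['time_s'])
E
```

```text
pics
{'time_s': 0.0, 'joint_positions': array([ 1.23609084e+00,  2.64757578e-01,  1.60539044e+00,  1.04817454e-05,
        1.27367024e+00, -3.69119914e-02]), 'qvel': array([-0.00032204,  0.00025957, -0.00100172,  0.0005651 ,  0.00021145,
       -0.00120251]), 'tau': array([ 1.71277807e-03, -5.15126288e+01, -3.67307854e+01,  1.39128133e-04,
        1.28934259e-02,  5.18671732e-05]), 'ee_pos': array([0.19782968, 0.64462916, 0.24395011]), 'tcp_rot': array([-0.46598845, -3.10641309,  0.00343243]), 'force': array([ 0.29992832,  0.55349103, -0.61149338]), 'moment': array([-0.0244293 ,  0.0409266 , -0.00712811]), 'gripper_width': 0.08552431771431851}
0.15
```

View pics/scene0.png

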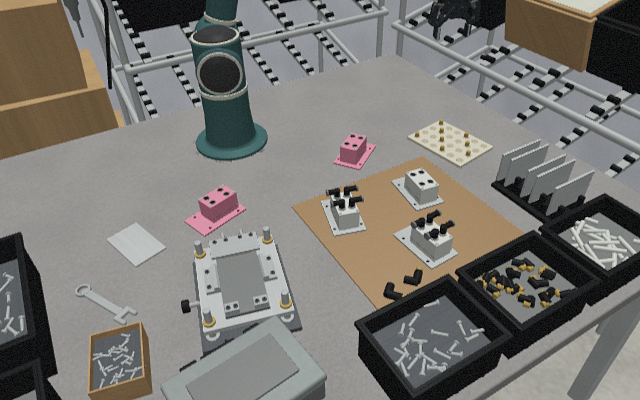

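View pics/side0.png

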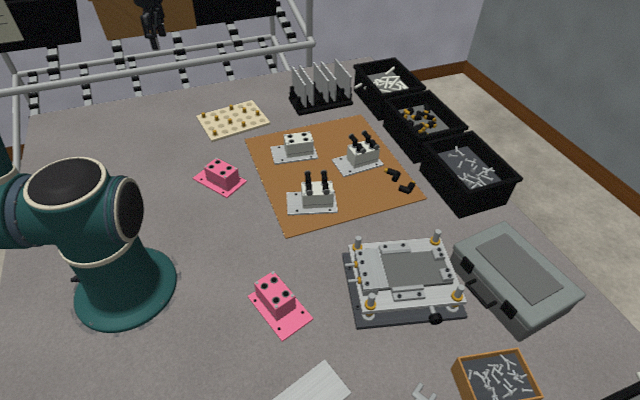

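View pics/wrist0.png

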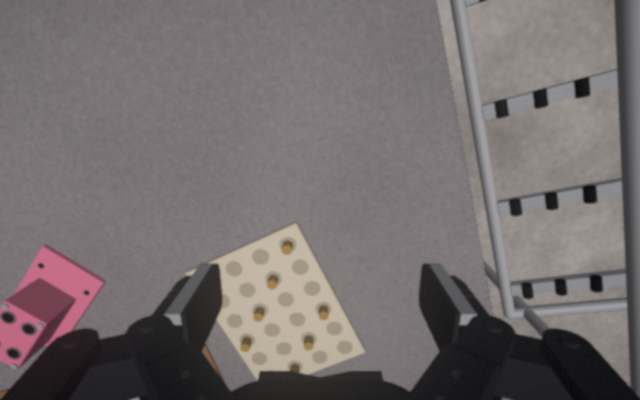

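Candidates in the scene view are the white unit without fittings at (420,187), the finished units with black elbows at (345,212) and (432,240), and the pink ones at (218,205) and (353,150). I choose (420,187), which is (298,147) in the side view. The fixture is at (240,280) in the scene view. Next I'll crop in closer and measure.

```bash
python3 - <<'E'
from h import *
p,d,R,t,k=load('scene0'); a=cv2.resize(p[155:275,310:470],None,fx=2.5,fy=2.5,interpolation=3)
b=cv2.resize(p[215:355,170:330],None,fx=2.4,fy=2.4,interpolation=3)
p2,d2,R2,t2,k2=load('side0'); c=cv2.resize(p2[225:335,330:480],None,fx=2.6,fy=2.6,interpolation=3)
e=cv2.resize(p2[120:225,260:400],None,fx=2.6,fy=2.6,interpolation=3)
can=np.zeros((600,800,3),np.uint8)
for im,(y,x) in((a,(0,0)),(e,(0,400)),(b,(300,0)),(c,(300,400))):
    im=im[:300,:400]; can[y:y+im.shape[0],x:x+im.shape[1]]=im
cv2.imwrite('pics/crop0.png',can)
for nm,dd,RR,tt,kk,pts in(('scene',d,R,t,k,[(405,190),(420,187),(435,200),(240,280),(345,200),(240,330),(150,245)]),('side',d2,R2,t2,k2,[(298,138),(298,158),(415,265),(390,240)])):
    P=cloud(dd,RR,tt,kk)
    print(nm,-RR.T@tt)
    for u,v in pts: print((u,v),P[v,u].round(4),dd[v,u])
E
```

```text
scene [ 1.22729742 -0.37947328  0.79883661]
(405, 190) [0.4738 0.2879 0.0058] 1.2649558
(420, 187) [0.5301 0.2852 0.0547] 1.1950796
(435, 200) [0.5511 0.3217 0.012 ] 1.2223074
(240, 280) [ 0.5846 -0.2113  0.0639] 0.9627361
(345, 200) [0.4795 0.1    0.0585] 1.1555285
(240, 330) [ 0.6551 -0.2483  0.0112] 0.9352128
(150, 245) [ 0.323  -0.3342  0.0021] 1.1297965
side [ 0.20788794 -0.60990124  0.7943817 ]
(298, 138) [0.5073 0.3021 0.0617] 1.193164
(298, 158) [0.4977 0.2776 0.0086] 1.2129898
(415, 265) [ 0.598  -0.2048  0.0625] 0.8871183
(390, 240) [ 0.6107 -0.0848  0.0017] 1.0117627
```

View pics/crop0.png

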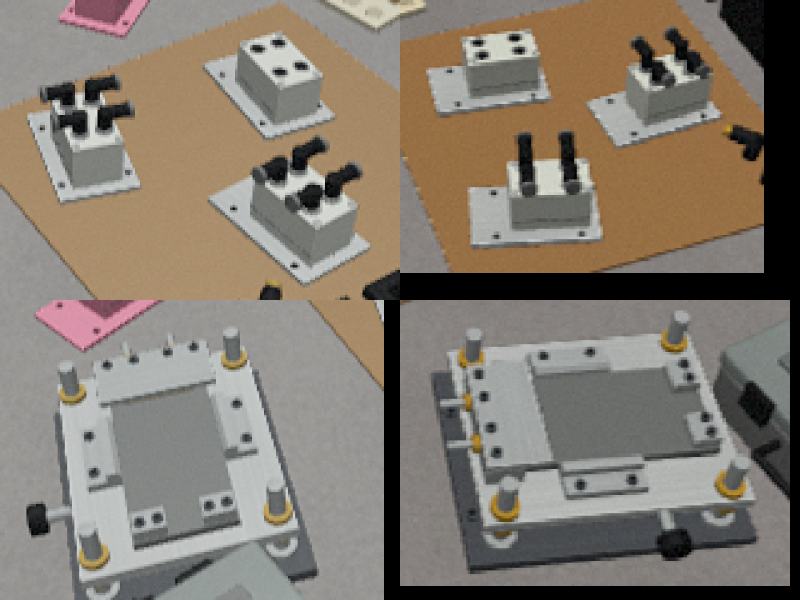

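The crop confirms that the bare unit is at scene (420,187): four plain holes on top, no elbows. Its long bare end points towards the robot. The lip is on the robot side of the fixture. Now the poses from depth.

```bash
cat >> h.py <<'E'
def rect(P):
    r=cv2.minAreaRect((P[:,:2]*1000).astype(np.float32)); b=cv2.boxPoints(r); return np.array(r[0]),b
def desc(P,nm):
    if len(P)<10: print(nm,len(P)); return
    c,b=rect(P); e0=b[1]-b[0]; e1=b[2]-b[1]
    f=lambda e:(round(float(np.hypot(*e)),1),round(float(np.degrees(np.arctan2(e[1],e[0]))),2))
    print(nm,len(P),'c',c.round(1),'z',np.median(P[:,2]).round(4),f(e0),f(e1))
E
python3 - <<'E'
from h import *
for s in('scene0','side0'):
    p,d,R,t,k=load(s); P=cloud(d,R,t,k); ok=(d>0)
    hsv=cv2.cvtColor(p,cv2.COLOR_BGR2HSV)
    box=lambda c,r:(abs(P[...,0]-c[0])<r)&(abs(P[...,1]-c[1])<r)&ok
    B=box((.52,.29),.09)
    zs=P[...,2][B]; h,e=np.histogram(zs,bins=np.arange(-.005,.08,.0025)); print(dict(zip((e[:-1]*1000).round(1),h)))
    desc(P[B&(P[...,2]>.053)],s+' top')
    desc(P[B&(hsv[...,1]<60)&(P[...,2]>.003)],s+' plate')
    F=box((.585,-.21),.16)
    zs=P[...,2][F]; h,e=np.histogram(zs,bins=np.arange(-.005,.11,.0025)); print(dict(zip((e[:-1]*1000).round(1),h)))
E
```

```text
{np.float64(-5.0): np.int64(3), np.float64(-2.5): np.int64(165), np.float64(0.0): np.int64(905), np.float64(2.5): np.int64(637), np.float64(5.0): np.int64(201), np.float64(7.5): np.int64(201), np.float64(10.0): np.int64(47), np.float64(12.5): np.int64(31), np.float64(15.0): np.int64(23), np.float64(17.5): np.int64(30), np.float64(20.0): np.int64(23), np.float64(22.5): np.int64(21), np.float64(25.0): np.int64(37), np.float64(27.5): np.int64(32), np.float64(30.0): np.int64(24), np.float64(32.5): np.int64(22), np.float64(35.0): np.int64(30), np.float64(37.5): np.int64(25), np.float64(40.0): np.int64(32), np.float64(42.5): np.int64(22), np.float64(45.0): np.int64(27), np.float64(47.5): np.int64(29), np.float64(50.0): np.int64(33), np.float64(52.5): np.int64(32), np.float64(55.0): np.int64(145), np.float64(57.5): np.int64(215), np.float64(60.0): np.int64(36), np.float64(62.5): np.int64(0), np.float64(65.0): np.int64(0), np.float64(67.5): np.int64(0), np.float64(70.0): np.int64(0), np.float64(72.5): np.int64(0), np.float64(75.0): np.int64(0)}
scene0 top 425 c [509.6 305.4] z 0.058 (81.6, -
[... 3502 characters left out ...]
: np.int64(1376), np.float64(55.0): np.int64(704), np.float64(57.5): np.int64(337), np.float64(60.0): np.int64(1345), np.float64(62.5): np.int64(1015), np.float64(65.0): np.int64(260), np.float64(67.5): np.int64(320), np.float64(70.0): np.int64(397), np.float64(72.5): np.int64(895), np.float64(75.0): np.int64(621), np.float64(77.5): np.int64(696), np.float64(80.0): np.int64(354), np.float64(82.5): np.int64(55), np.float64(85.0): np.int64(20), np.float64(87.5): np.int64(42), np.float64(90.0): np.int64(81), np.float64(92.5): np.int64(12), np.float64(95.0): np.int64(0), np.float64(97.5): np.int64(0), np.float64(100.0): np.int64(0), np.float64(102.5): np.int64(0), np.float64(105.0): np.int64(0)}
```

```bash
python3 - <<'E'
from h import *
for s in('scene0','side0'):
    p,d,R,t,k=load(s); P=cloud(d,R,t,k); ok=(d>0)
    box=lambda c,r:(abs(P[...,0]-c[0])<r)&(abs(P[...,1]-c[1])<r)&ok
    F=box((.585,-.21),.15)
    pil=(F&(P[...,2]>.086)).astype(np.uint8)
    n,l,st,cc=cv2.connectedComponentsWithStats(pil)
    for i in range(1,n):
        if st[i,4]>8: print(s,'pillar',st[i,4],P[l==i].mean(0).round(4),cc[i].round(1))
    for lo,hi,nm in((.051,.057,'frame'),(.059,.066,'bed'),(.068,.076,'mid'),(.0765,.084,'lip')):
        m=(F&(P[...,2]>lo)&(P[...,2]<hi)).astype(np.uint8); m=cv2.morphologyEx(m,cv2.MORPH_OPEN,np.ones((3,3)))
        n,l,st,cc=cv2.connectedComponentsWithStats(m)
        for i in range(1,n):
            if st[i,4]>60: desc(P[l==i],f'{s} {nm} {cc[i].round()}')
E
```

```text
scene0 pillar 31 [ 0.5047 -0.115   0.0897] [265.8 229.2]
scene0 pillar 36 [ 0.4696 -0.2545  0.0897] [197.1 243.6]
scene0 pillar 39 [ 0.6786 -0.1593  0.0906] [284.1 292.4]
scene0 pillar 50 [ 0.6437 -0.2984  0.09  ] [205.8 311.4]
scene0 frame [241. 294.] 2309 c [ 574.3 -206.9] z 0.0538 (216.1, -14.09) (169.7, 75.91)
scene0 bed [241. 280.] 2111 c [ 588.2 -210.3] z 0.0618 (155.3, -14.23) (87.2, 75.77)
scene0 bed [270. 267.] 162 c [ 581.3 -144.4] z 0.0621 (63.6, -14.92) (15.6, 75.08)
scene0 bed [209. 282.] 151 c [ 555.3 -266.1] z 0.0621 (54.5, -13.21) (15.8, 76.79)
scene0 mid [263. 263.] 89 c [ 572.6 -155.9] z 0.07 (56.1, -14.24) (9.9, 75.77)
scene0 mid [260. 302.] 68 c [ 657.3 -202. ] z 0.0737 (22.2, -15.29) (19.3, 74.71)
scene0 mid [232. 308.] 62 c [ 647.2 -249.6] z 0.0736 (19.7, -27.01) (18.3, 62.99)
scene0 mid [258. 329.] 282 c [ 717.3 -224.8] z 0.0743 (68.0, -89.57) (32.1, 0.43)
scene0 mid [232. 346.] 212 c [ 724.6 -286.1] z 0.0744 (53.6, -86.37) (21.8, 3.63)
scene0 mid [204. 362.] 84 c [ 726.9 -334.8] z 0.0746 (13.6, -6.69) (35.1, 83.31)
scene0 lip [233. 245.] 776 c [ 500.2 -188.3] 
[... 388 characters left out ...]
8] z 0.0542 (50.3, -11.02) (15.0, 78.98)
side0 frame [418. 297.] 1184 c [ 569.9 -270.7] z 0.0543 (198.0, -4.53) (68.2, 85.47)
side0 frame [362. 298.] 136 c [ 462.5 -232.2] z 0.0544 (17.9, -13.96) (63.1, 76.04)
side0 bed [412. 268.] 1787 c [ 594.8 -210.4] z 0.0623 (136.8, -14.48) (86.3, 75.52)
side0 bed [408. 294.] 236 c [ 547.8 -263. ] z 0.0622 (64.5, -13.06) (17.9, 76.94)
side0 mid [484. 274.] 561 c [ 716.1 -280.3] z 0.0737 (159.6, -89.62) (35.7, 0.38)
side0 mid [444. 274.] 69 c [ 636.9 -251.2] z 0.0736 (17.8, -30.9) (24.0, 59.1)
side0 mid [414. 287.] 74 c [ 565.  -254.4] z 0.0702 (35.2, -13.05) (11.2, 76.95)
side0 lip [371. 269.] 981 c [ 498.8 -187.4] z 0.0795 (52.5, -14.16) (101.1, 75.84)
```

```bash
cat >> h.py <<'E'
from scipy.spatial.transform import Rotation as Ro
def tool_R(yaw_deg,tilt_deg=0):
    """tool x = -(unit x), tool y=unit y, z down; tilt>0 lifts unit's +x end"""
    U=Ro.from_euler('z',yaw_deg,degrees=True)*Ro.from_euler('y',-tilt_deg,degrees=True)
    return U*Ro.from_matrix(np.array([[-1,0,0],[0,1,0],[0,0,-1.]]))
def delta(p,Rt,ref=None):
    if ref is None:
        s=env.state(); ref=(s['ee_pos'],Ro.from_rotvec(s['tcp_rot']))
    sh=ref[1].inv().apply(np.array(p)-ref[0])*1000; rv=(ref[1].inv()*Rt).as_rotvec()
    print('shift mm',sh.round(1),'turn',rv.round(4)); return sh,rv
E
python3 - <<'E'
from h import *
s=env.state(); T=Ro.from_rotvec(s['tcp_rot']); print(T.as_matrix().round(3))
m=env.camera_model('wrist'); C=-m['R'].T@m['t']; print('cam in tool mm',T.inv().apply(C-s['ee_pos'])*1000, 'axes in tool',(T.inv().as_matrix()@m['R'].T).round(3),m['fx'],m['cx'],m['cy'])
# put unit block centre in view: target
U=np.array([.509,.307,.06])
Rt=tool_R(-8.3)
cam=T.inv().apply(C-s['ee_pos']); ax=T.inv().as_matrix()@m['R'].T
z=.26
for off in (0,.04,.08):
    p=U+Rt.apply([off,0,0]); p[2]=z
    q=ax.T@(Rt.inv().apply(U-p)-cam); print(off,q[:2]/q[2]*m['fx']+[m['cx'],m['cy']],q[2])
delta([*(U+Rt.apply([.06,0,0]))[:2],z],Rt)
E
```

```text
[[-0.956  0.293 -0.001]
 [ 0.293  0.956 -0.002]
 [ 0.    -0.002 -1.   ]]
cam in tool mm [  77.298719      0.14587589 -128.5687716 ] axes in tool [[ 0.001 -0.953 -0.303]
 [ 1.     0.     0.001]
 [-0.001 -0.303  0.953]] 341.54133586251976 320.116108963784 201.31119043895464
0 [319.69758648 175.18199051] 0.3365552472269687
0.04 [319.68587653 213.43556708] 0.3486589512620079
0.08 [319.67495232 249.12230387] 0.36076265529704704
shift mm [-337.2 -240.8  -15.4] turn [-0.0017 -0.0002 -0.153 ]
```

```bash
python3 - <<'E'
from h import *
delta([.509,.307,.24],tool_R(-8.3))
E
```

```text
shift mm [-396.5 -231.6    4.6] turn [-0.0017 -0.0002 -0.153 ]
```

```bash
python3 -m jog '[[[-396,-232,5],[0,0,-0.153],1],[[-396,-232,5],[0,0,-0.153],1],[[-396,-232,5],[0,0,-0.153],1],[[-396,-232,5],[0,0,-0.153],1],[[-396,-232,5],[0,0,-0.153],1],[[-396,-232,5],[0,0,-0.153],1],[[-396,-232,5],[0,0,-0.153],1],[[-396,-232,5],[0,0,-0.153],1],[[-396,-232,5],[0,0,-0.153],1],[[-396,-232,5],[0,0,-0.153],1],[[-396,-232,5],[0,0,-0.153],1],[[-396,-232,5],[0,0,-0.153],1],[[-396,-232,5],[0,0,-0.153],1],[[-396,-232,5],[0,0,-0.153],1],[[-396,-232,5],[0,0,-0.153],1]]'
python3 - <<'E'
from h import *
s=env.state(); print(s['time_s'],s['ee_pos'],np.abs(s['qvel']).max())
p,d,m=shot('wrist','w1')
P=cloud(d,m['R'],m['t'],[m['fx'],m['fy'],m['cx'],m['cy']])
ok=(d>0)&(abs(P[...,0]-.509)<.1)&(abs(P[...,1]-.307)<.08)
h,e=np.histogram(P[...,2][ok],bins=np.arange(-.005,.07,.0025)); print(h)
desc(P[ok&(P[...,2]>.054)&(P[...,2]<.07)],'top')
E
```

```text
time_s: 1.4
ee_pos: [0.5076, 0.3081, 0.24]
tcp_rot: [-0.226, -3.133, -0.0]
force: [-0.4, 0.4, -0.0]
gripper_width: 0.085
1.4 [0.50764574 0.30813632 0.24000871] 0.016069946583044958
[    0     0   318 14748  1942  2375  2808     2     8    32     7     3
    21    25     2     5    35    11     0    32    17     1    25    24
    15  1881  2520    27     0     0]
top 4448 c [508.1 309.9] z 0.0602 (80.4, -7.75) (50.1, 82.25)
```

View pics/w1.png

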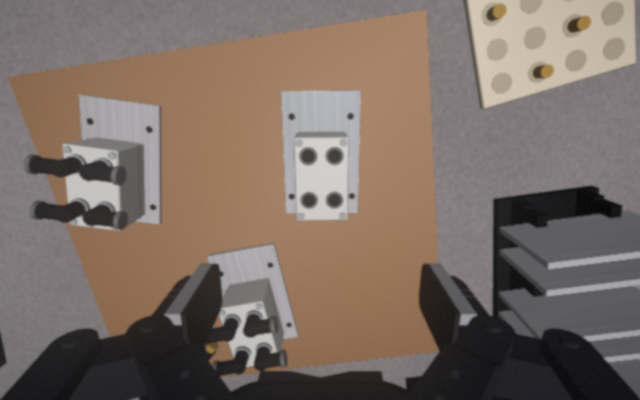

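The wrist view shows the bare unit at (321,175) with its tongue at the top, towards the robot. The finished units are at (110,180) and (255,310), clear of the fingers. Grasping.

```bash
python3 - <<'E'
from h import *
p,d,R,t,k=load('w1'); P=cloud(d,R,t,k)
hsv=cv2.cvtColor(p,cv2.COLOR_BGR2HSV)
m=(P[...,2]>.0065)&(P[...,2]<.014)&(abs(P[...,0]-.495)<.09)&(abs(P[...,1]-.31)<.06)&(d>0)
desc(P[m],'plate')
delta([.5081,.3099,.040],tool_R(-7.9))
E
```

```text
plate 4920 c [492.8 310.6] z 0.0101 (151.8, -8.65) (84.2, 81.35)
shift mm [ -0.5   1.5 200.1] turn [ 0.0001 -0.0006 -0.0051]
```

```bash
python3 -m jog '[[[0,1.5,100],[0,0,-0.005],1],[[0,1.5,100],[0,0,-0.005],1],[[0,1.5,150],[0,0,-0.005],1],[[0,1.5,185],[0,0,-0.005],1],[[0,1.5,200],[0,0,-0.005],1],[[0,1.5,200],[0,0,-0.005],1],[[0,1.5,200],[0,0,-0.005],1],[[0,1.5,200],[0,0,-0.005],-1],[[0,1.5,200],[0,0,-0.005],-1],[[0,1.5,200],[0,0,-0.005],-1],[[0,1.5,200],[0,0,-0.005],-1],[[0,1.5,200],[0,0,-0.005],-1],[[0,1.5,200],[0,0,-0.005],-1],[[0,1.5,200],[0,0,-0.005],-1]]'
python3 - <<'E'
from h import *
s=env.state(); print(s)
E
```

```text
time_s: 2.62
ee_pos: [0.5112, 0.3101, 0.044]
tcp_rot: [0.219, 3.129, 0.005]
force: [-0.7, 0.4, 5.8]
gripper_width: 0.0491
{'time_s': 2.6167, 'joint_positions': array([ 5.03669408e-01,  3.15805576e-01,  1.94347430e+00, -6.41558023e-05,
        8.76302072e-01, -9.27569808e-01]), 'qvel': array([-0.0003649 ,  0.00024767,  0.00020566,  0.00015283,  0.00048992,
       -0.00135281]), 'tau': array([ -0.50080631, -43.87206674, -27.4451673 ,   0.07098592,
        -0.30116589,   0.11493898]), 'ee_pos': array([0.51116839, 0.31010474, 0.04396   ]), 'tcp_rot': array([0.21861975, 3.12888423, 0.005049  ]), 'force': array([-0.68488248,  0.42307414,  5.79871478]), 'moment': array([-0.24809977,  0.12508851,  0.10261614]), 'gripper_width': 0.049119126345170475}
```

```bash
python3 -m jog '[[[0,0,-20],[0,0,0],-1],[[0,0,-50],[0,0,0],-1],[[0,0,-80],[0,0,0],-1],[[0,0,-120],[0,0,0],-1],[[0,0,-120],[0,0,0],-1],[[0,0,-120],[0,0,0],-1],[[0,0,-120],[0,0,0],-1]]'
python3 - <<'E'
from h import *
s=env.state(); print(s['force'],s['moment'],s['ee_pos'])
T=Ro.from_rotvec(s['tcp_rot']); print(T.as_euler('xyz'))
p,d,m=shot('wrist','w2')
P=cloud(d,m['R'],m['t'],[m['fx'],m['fy'],m['cx'],m['cy']])
Q=(T.inv().apply((P-s['ee_pos']).reshape(-1,3))*1000).reshape(P.shape) # tool mm
Q[...,0]*=-1;Q[...,2]*=-1 # unit-like axes
np.save('pics/Q2.npy',Q)
ok=(d>0)&(abs(Q[...,0])<110)&(abs(Q[...,1])<60)&(abs(Q[...,2])<60)
h,e=np.histogram(Q[...,2][ok],bins=np.arange(-60,60,2)); print(dict(zip(e[:-1].astype(int).tolist(),h.tolist())))
E
```

```text
time_s: 3.2
ee_pos: [0.5085, 0.3086, 0.1606]
tcp_rot: [0.22, 3.134, 0.0]
force: [-0.1, -0.4, -4.6]
gripper_width: 0.049
[-0.10805579 -0.40502167 -4.63672743] [-0.02001634  0.03549784  0.04344475] [0.50846659 0.30856159 0.16062156]
[3.14130234e+00 3.37392853e-04 3.00161969e+00]
{-60: 0, -58: 0, -56: 0, -54: 0, -52: 0, -50: 0, -48: 0, -46: 0, -44: 0, -42: 0, -40: 0, -38: 2, -36: 5853, -34: 11392, -32: 165, -30: 92, -28: 106, -26: 97, -24: 106, -22: 109, -20: 125, -18: 119, -16: 110, -14: 128, -12: 131, -10: 137, -8: 149, -6: 170, -4: 229, -2: 232, 0: 258, 2: 275, 4: 297, 6: 321, 8: 334, 10: 333, 12: 458, 14: 8822, 16: 14363, 18: 544, 20: 260, 22: 247, 24: 384, 26: 583, 28: 181, 30: 248, 32: 401, 34: 695, 36: 692, 38: 894, 40: 1414, 42: 2757, 44: 3052, 46: 1610, 48: 1085, 50: 911, 52: 859, 54: 1122, 56: 1245}
```

View pics/w2.png

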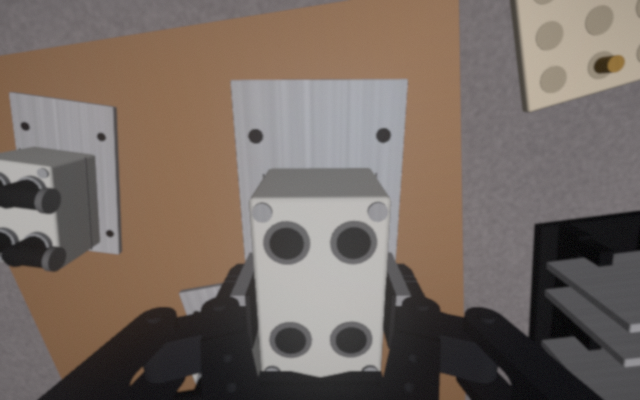

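Held squarely, weight about 4.6 N. The plate's tip edge is at row 80 and the block top spans rows 197–375. Measuring the unit in tool axes.

```bash
python3 - <<'E'
from h import *
Q=np.load('pics/Q2.npy')
m=(Q[...,2]>-38)&(Q[...,2]<-32)&(abs(Q[...,1])<60)&(Q[...,0]<-30)&(Q[...,0]>-110)
pl=Q[m]
A=np.c_[pl[:,:2],np.ones(len(pl))]; c=np.linalg.lstsq(A,pl[:,2],rcond=None)[0]; print('plate plane',c, 'tilt x deg',np.degrees(c[0]))
print('z at', np.median(pl[:,2]), 'xmin',np.percentile(pl[:,0],[0,1,2]),'y',np.percentile(pl[:,1],[0.5,99.5]))
# tip edge per column in y
for y in range(-36,37,8):
    q=pl[abs(pl[:,1]-y)<3]; print(y,q[:,0].min().round(1),end='; ')
m=(Q[...,2]>12)&(Q[...,2]<20)&(abs(Q[...,1])<40)&(abs(Q[...,0])<60)
q=Q[m]; print('\ntop x',q[:,0].min(),q[:,0].max(),'y',q[:,1].min(),q[:,1].max(),'z',np.median(q[:,2]))
A=np.c_[q[:,:2],np.ones(len(q))]; print(np.linalg.lstsq(A,q[:,2],rcond=None)[0])
E
```

```text
plate plane [-3.13240289e-03 -1.95773159e-03 -3.39159047e+01] tilt x deg -0.17947346524541666
z at -33.719581547733746 xmin [-83.23833795 -82.7470277  -82.32567354] y [-39.51004311  39.42252214]
-36 -82.8; -28 -82.8; -20 -82.8; -12 -82.8; -4 -82.8; 4 -82.8; 12 -83.2; 20 -83.2; 28 -83.2; 36 -83.2; 
top x -43.62545491784232 34.848220314916006 y -38.01072589721179 38.52302763764606 z 16.19881793355115
[-1.11846326e-03 -1.60510214e-03  1.61845959e+01]
```

```bash
cat >> h.py <<'E'
TIP=np.array([.0829,0,.0397])
FX=dict(o=np.array([.577,-.2073]),yaw=-14.25,bed=.062)
def tcp_for(fx,fy,h,tilt,o=None,yaw=None):
    """tip at fixture (fx,fy), h above bed (m)"""
    o=FX['o'] if o is None else o; yaw=FX['yaw'] if yaw is None else yaw
    Rt=tool_R(yaw,tilt); f=Ro.from_euler('z',yaw,degrees=True)
    tip=f.apply([fx,fy,0])+[o[0],o[1],FX['bed']+h]
    return tip-Rt.apply(TIP),Rt
def tip_now():
    s=env.state(); T=Ro.from_rotvec(s['tcp_rot']); w=s['ee_pos']+T.apply(TIP)
    f=Ro.from_euler('z',FX['yaw'],degrees=True).inv()
    q=f.apply(w-[*FX['o'],FX['bed']]); F=f.apply(s['force'])
    r=(f*T*tool_R(0).inv()).as_euler('ZYX',degrees=True)
    print('t',s['time_s'],'tip fx,fy,h mm',(q*1000).round(1),'yaw,tilt,roll',r.round(2)*[1,-1,1],'F fixture axes',F.round(2),'M',f.apply(s['moment']).round(2),'w',round(s['gripper_width'],4))
E
python3 - <<'E'
from h import *
tip_now()
p,R=tcp_for(-.030,0,.06,10); print(p); delta(p,R)
E
```

```text
t 3.25 tip fx,fy,h mm [-276.7  473.3   57.5] yaw,tilt,roll [ 6.23 -0.11 -0.08] F fixture axes [ 0.99 -0.37 -4.6 ] M [-0.08  0.01 -0.  ] w 0.0487
[ 0.62036991 -0.21831455  0.1754923 ]
shift mm [-185.1 -505.5  -16.1] turn [ 0.0079 -0.1763  0.1086]
```

```bash
python3 -m jog '[[[-20,-30,-40],[0,0,0.05],-1],[[-185,-505,-60],[0.008,-0.05,0.1086],-1],[[-185,-505,-60],[0.008,-0.05,0.1086],-1],[[-185,-505,-60],[0.008,-0.05,0.1086],-1],[[-185,-505,-60],[0.008,-0.05,0.1086],-1],[[-185,-505,-60],[0.008,-0.05,0.1086],-1],[[-185,-505,-60],[0.008,-0.05,0.1086],-1],[[-185,-505,-60],[0.008,-0.05,0.1086],-1],[[-185,-505,-60],[0.008,-0.05,0.1086],-1],[[-185,-505,-60],[0.008,-0.05,0.1086],-1],[[-185,-505,-60],[0.008,-0.176,0.1086],-1],[[-185,-505,-60],[0.008,-0.176,0.1086],-1],[[-185,-505,-60],[0.008,-0.176,0.1086],-1],[[-185,-505,-40],[0.008,-0.176,0.1086],-1],[[-185,-505,-16],[0.008,-0.176,0.1086],-1],[[-185,-505,-16],[0.008,-0.176,0.1086],-1],[[-185,-505,-16],[0.008,-0.176,0.1086],-1],[[-185,-505,-16],[0.008,-0.176,0.1086],-1]]'
python3 - <<'E'
from h import *
tip_now(); shot('wrist','w3'); shot('side','s3')
E
```

```text
time_s: 4.75
ee_pos: [0.6207, -0.2162, 0.1749]
tcp_rot: [0.368, 2.947, -0.029]
force: [1.4, -0.3, -3.4]
gripper_width: 0.0489
t 4.75 tip fx,fy,h mm [-30.2   2.2  59.5] yaw,tilt,roll [0.02 9.91 0.13] F fixture axes [ 1.47  0.08 -3.43] M [ 0.04  0.11 -0.03] w 0.0489
```

View pics/w3.png

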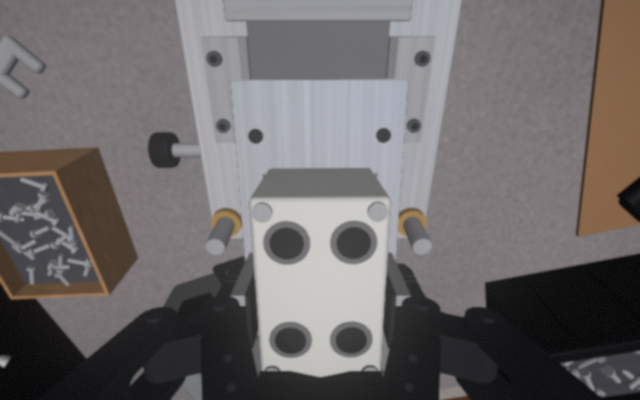

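View pics/s3.png

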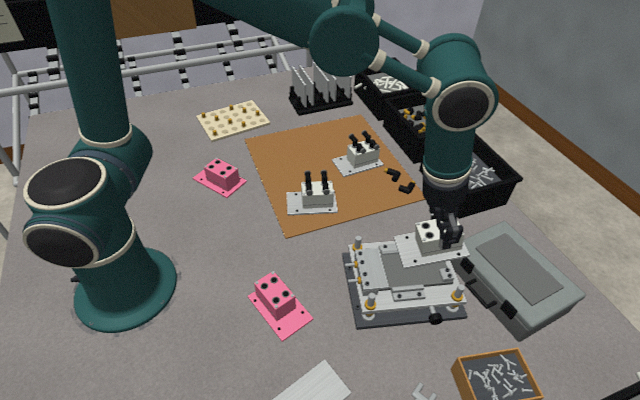

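The wrist view shows the lip's free edge at row ~18 (columns 224–411), the bed between columns 247 and 389, and the guides on either side. The tongue tip is at row 80, between columns 233 and 406. Everything is nearly centred. Measuring from this view.

```bash
python3 - <<'E'
from h import *
p,d,R,t,k=load('w3'); P=cloud(d,R,t,k)
f=Ro.from_euler('z',FX['yaw'],degrees=True).inv()
Q=(f.apply((P-[*FX['o'],FX['bed']]).reshape(-1,3))*1000).reshape(P.shape)
for r,cs in((5,[240,320,400]),(12,[240,320,400]),(17,[240,320,400]),(19,[240,320,400]),(22,[240,260,320,380]),(40,[260,320,380]),(60,[260,320,380])):
    print(r,[Q[r,c].round(1).tolist() for c in cs])
g=cv2.cvtColor(p,cv2.COLOR_BGR2GRAY)
for r in(8,14): 
    z=Q[r,:,2]; ii=np.where((z>12)&(z<22)&(abs(Q[r,:,1])<70))[0]; print('lip row',r,ii[0],ii[-1],Q[r,ii[0]].round(1),Q[r,ii[-1]].round(1))
m=(Q[...,2]>13)&(Q[...,2]<21)&(abs(Q[...,1])<70)&(Q[...,0]<-40); q=Q[m]
print('lip n',len(q),'z',np.median(q[:,2]),'y',q[:,1].min(),q[:,1].max(),'xmax by y',[(y,q[abs(q[:,1]-y)<4][:,0].max().round(1)) for y in range(-45,46,15)])
m=(abs(Q[...,2])<4)&(abs(Q[...,1])<50)&(abs(Q[...,0])<60); m[80:]=0; q=Q[m];c=np.linalg.lstsq(np.c_[q[:,:2],np.ones(len(q))],q[:,2],rcond=None)[0]; print('bed z',np.median(q[:,2]),len(q),c, q[:,1].min(),q[:,1].max())
for r in(50,62,100): 
    print(r,[(c,Q[r,c].round(1).tolist()) for c in range(200,440,8) if c<250 or c>384])
m=(Q[...,2]>50)&(Q[...,2]<95)&(abs(Q[...,1])<50); m[130:]=0; q=Q[m]; print('tip x',q[:,0].min(),'y',q[q[:,0]<-25][:,1].min(),q[q[:,0]<-25][:,1].max(), 'z at tip',np.median(q[q[:,0]<-27][:,2]))
E
```

```text
5 [[-62.2, -39.8, 17.9], [-62.3, 2.5, 18.3], [-62.2, 44.4, 20.5]]
12 [[-59.0, -40.0, 18.4], [-59.0, 2.5, 17.8], [-59.1, 45.1, 18.7]]
17 [[-53.7, 2.0, 226.2], [-56.7, 2.5, 20.0], [-56.7, 45.4, 18.5]]
19 [[-55.7, -40.4, 18.5], [-55.7, 2.5, 17.8], [-55.8, 45.4, 18.8]]
22 [[-54.3, -45.5, -5.9], [-54.3, -32.5, 0.8], [-54.4, 2.6, 1.4], [-54.4, 37.8, -0.4]]
40 [[-44.8, -33.1, 1.9], [-44.8, 2.6, 1.0], [-44.8, 38.6, -0.1]]
60 [[-33.8, -34.1, 1.2], [-33.8, 2.6, 1.3], [-34.0, 39.0, 2.8]]
lip row 8 226 411 [-60.8 -47.1  18.9] [-61.   50.9  17.9]
lip row 14 225 411 [-58.1 -48.5  16.7] [-58.2  51.4  17.2]
lip n 3910 z 18.216678653640507 y -48.56635489142073 51.47143715665291 xmax by y [(-45, np.float64(-55.2)), (-30, np.float64(-55.2)), (-15, np.float64(-55.2)), (0, np.float64(-55.3)), (15, np.float64(-55.3)), (30, np.float64(-55.3)), (45, np.float64(-55.3))]
bed z 1.2950922976368298 8236 [1.34267325e-03 1.22285642e-03 1.34913825e+00] -49.16507589642107 49.87796671122504
50 [(200, [-38.8, -72.3, -6.8]), (208, [-39.4, -64.5, 2.6]), (216, [-39.3, -60.2, 1.1]), (224, [-39.4, -55.1, 2.1]), (232, [-39.
[... 361 characters left out ...]
-33.2, -49.7, 7.9]), (240, [-33.4, -44.5, 10.0]), (248, [-33.0, -40.6, 5.7]), (392, [-33.2, 45.7, 6.7]), (400, [-33.5, 49.7, 10.0]), (408, [-33.5, 54.4, 10.0]), (416, [-32.9, 60.8, 3.6]), (424, [-33.2, 65.0, 5.9]), (432, [-32.7, 71.4, 0.7])]
100 [(200, [-8.4, -77.0, -6.0]), (208, [-8.2, -72.0, -7.2]), (216, [-9.7, -64.5, 0.2]), (224, [-10.0, -59.0, 1.7]), (232, [-22.9, -37.3, 68.2]), (240, [-22.6, -34.1, 66.6]), (248, [-22.6, -30.4, 66.6]), (392, [-22.8, 35.2, 67.3]), (400, [-22.7, 38.9, 67.0]), (408, [-10.2, 59.0, 2.3]), (416, [-10.1, 64.2, 2.1]), (424, [-10.0, 69.6, 1.4]), (432, [-8.3, 77.5, -7.2])]
tip x -31.751486677820115 y -37.90258109634753 42.07363080732212 z at tip 65.80407543252353
```

```bash
sed -i "s/^FX=.*/FX=dict(o=np.array([.577,-.2073])+np.array([[.9692,.2462],[-.2462,.9692]])@np.array([-.0018,.0016]),yaw=-14.25,bed=.063)/" h.py
python3 - <<'E'
from h import *
tip_now()
for fx,h in((-.042,.06),(-.042,.010),(-.042,.004)):
    p,R=tcp_for(fx,0,h,8); delta(p,R)
E
```

```text
t 4.85 tip fx,fy,h mm [-26.6   0.6  60.7] yaw,tilt,roll [ 0.06 10.17  0.08] F fixture axes [ 0.75 -0.02 -3.82] M [-0.01  0.15  0.02] w 0.0489
shift mm [13.8 -0.6  1.1] turn [0.0016 0.0379 0.0011]
shift mm [22.7 -0.7 50.3] turn [0.0016 0.0379 0.0011]
shift mm [23.7 -0.7 56.2] turn [0.0016 0.0379 0.0011]
```

```bash
python3 -m jog '[[[14,-0.6,1],[0.0016,0.038,0.001],-1],[[22,-0.6,30],[0.0016,0.038,0.001],-1],[[22.7,-0.6,45],[0.0016,0.038,0.001],-1],[[22.7,-0.6,50],[0.0016,0.038,0.001],-1],[[22.7,-0.6,50],[0.0016,0.038,0.001],-1],[[22.7,-0.6,50],[0.0016,0.038,0.001],-1],[[22.7,-0.6,50],[0.0016,0.038,0.001],-1]]'
python3 - <<'E'
from h import *
tip_now(); shot('wrist','w4'); tip_now()
E
```

```text
time_s: 5.43
ee_pos: [0.6099, -0.2146, 0.1254]
tcp_rot: [0.373, 2.977, -0.027]
force: [-0.5, 0.5, -3.6]
gripper_width: 0.0487
t 5.4333 tip fx,fy,h mm [-40.9  -0.5  11.4] yaw,tilt,roll [-0.03  8.13 -0.02] F fixture axes [-0.56  0.35 -3.62] M [ 0.    0.16 -0.04] w 0.0487
t 5.4833 tip fx,fy,h mm [-41.   -0.6  11.4] yaw,tilt,roll [-0.04  8.13 -0.02] F fixture axes [ 0.7  -0.8  -3.88] M [-0.01  0.1  -0.02] w 0.0489
```

View pics/w4.png

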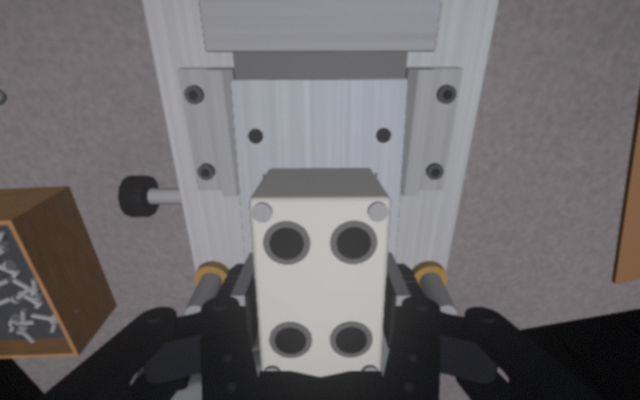

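```bash
python3 -m jog '[[[0.6,0.4,4],[0,0,0],-1],[[1.1,0.4,8],[0,0,0],-1],[[1.2,0.4,9],[0,0,0],-1],[[1.4,0.4,10],[0,0,0],-1],[[1.4,0.4,10],[0,0,0],-1]]'; python3 -c "
from h import *
tip_now()"
python3 -m jog '[[[0.15,0,1],[0,0,0],-1],[[0.15,0,1],[0,0,0],-1]]'; python3 -c "
from h import *
tip_now()"
python3 -m jog '[[[0.15,0,1],[0,0,0],-1],[[0.15,0,1],[0,0,0],-1]]'; python3 -c "
from h import *
tip_now()"
```

```text
time_s: 5.9
ee_pos: [0.6084, -0.2138, 0.1134]
tcp_rot: [0.374, 2.981, -0.025]
force: [-0.8, 0.5, 0.4]
gripper_width: 0.0491
t 5.9 tip fx,fy,h mm [-42.8  -0.1  -0.3] yaw,tilt,roll [-0.07  7.9   0.02] F fixture axes [-0.86  0.33  0.39] M [0.11 0.61 0.05] w 0.0491
time_s: 6.07
ee_pos: [0.6087, -0.2139, 0.113]
tcp_rot: [0.374, 2.98, -0.026]
force: [-2.0, 1.0, 3.6]
gripper_width: 0.0492
t 6.0667 tip fx,fy,h mm [-42.4  -0.1  -0.8] yaw,tilt,roll [-0.07  7.95  0.01] F fixture axes [-2.14  0.44  3.62] M [ 0.3   1.02 -0.04] w 0.0492
time_s: 6.23
ee_pos: [0.6094, -0.2142, 0.1121]
tcp_rot: [0.374, 2.979, -0.027]
force: [1.1, 1.6, 4.2]
gripper_width: 0.049
t 6.2333 tip fx,fy,h mm [-41.6  -0.3  -1.8] yaw,tilt,roll [-0.06  8.05 -0.01] F fixture axes [0.66 1.82 4.21] M [0.17 0.71 0.02] w 0.049
```

Bed contact is felt at about z = 0.0625. I'll ease off and slide under the lip.

```bash
python3 -m jog '[[[-0.2,0,-1.8],[0,0,0],-1],[[2,0.2,-2.1],[0,0,0],-1],[[6,0.2,-2.6],[0,0,0],-1],[[10,0.2,-3.2],[0,0,0],-1],[[13,0.2,-3.6],[0,0,0],-1],[[13,0.2,-3.6],[0,0,0],-1]]'; python3 -c "
from h import *
tip_now()"
```

```text
time_s: 6.73
ee_pos: [0.5945, -0.21, 0.1124]
tcp_rot: [0.374, 2.982, -0.025]
force: [0.1, 0.9, -0.8]
gripper_width: 0.0493
t 6.7333 tip fx,fy,h mm [-57.3   0.1  -1.3] yaw,tilt,roll [-0.06  7.85  0.01] F fixture axes [-0.12  0.92 -0.77] M [ 0.05  0.2  -0.06] w 0.0493
```

```bash
python3 -m jog '[[[1,0,-0.5],[0,0,0],-1],[[2,0,-0.6],[0,0,0],-1],[[2,0,-0.6],[0,0,0],-1]]'; python3 -c "
from h import *
tip_now()"
python3 -m jog '[[[1,0,-0.3],[0,0,0],-1],[[2,0,-0.5],[0,0,0],-1],[[2,0,-0.5],[0,0,0],-1]]'; python3 -c "
from h import *
tip_now()"
python3 -m jog '[[[1,0,-0.2],[0,0,0],-1],[[2,0,-0.3],[0,0,0],-1],[[2,0,-0.3],[0,0,0],-1]]'; python3 -c "
from h import *
tip_now(); shot('side','s5');shot('wrist','w5')"
```

```text
time_s: 6.98
ee_pos: [0.5927, -0.2096, 0.1125]
tcp_rot: [0.374, 2.982, -0.025]
force: [0.4, -0.1, -2.9]
gripper_width: 0.0492
t 6.9833 tip fx,fy,h mm [-59.1   0.2  -1.1] yaw,tilt,roll [-0.06  7.83  0.02] F fixture axes [ 0.42 -0.04 -2.95] M [0.03 0.21 0.01] w 0.0492
time_s: 7.23
ee_pos: [0.592, -0.2094, 0.1132]
tcp_rot: [0.374, 2.98, -0.026]
force: [2.7, -0.9, -5.3]
gripper_width: 0.0492
t 7.2333 tip fx,fy,h mm [-59.7   0.2  -0.6] yaw,tilt,roll [-0.07  7.99  0.01] F fixture axes [ 2.86 -0.21 -5.35] M [ 0.04 -0.71 -0.01] w 0.0492
time_s: 7.48
ee_pos: [0.59, -0.2089, 0.1134]
tcp_rot: [0.374, 2.98, -0.026]
force: [5.0, -0.3, -6.4]
gripper_width: 0.0489
t 7.4833 tip fx,fy,h mm [-61.8   0.2  -0.5] yaw,tilt,roll [-0.07  7.98  0.01] F fixture axes [ 4.9   0.97 -6.39] M [ 0.11 -0.96 -0.1 ] w 0.0489
```

View pics/w5.png

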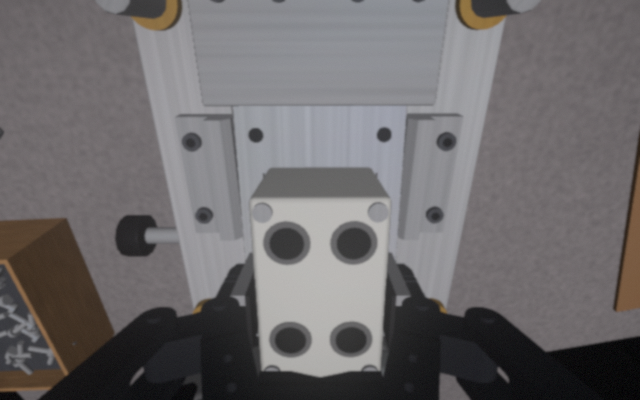

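Under the lip and touching the spring (4.9 N). The lip edge is at row 104, over the plate. I'll push farther, still tilted.

```bash
python3 -m jog '[[[1,0,-0.1],[0,0,0],-1],[[2,0,-0.2],[0,0,0],-1],[[3,0,-0.3],[0,0,0],-1],[[3,0,-0.3],[0,0,0],-1]]'; python3 -c "
from h import *
tip_now()"
python3 -m jog '[[[1,0,-0.1],[0,0,0],-1],[[2,0,-0.2],[0,0,0],-1],[[2.5,0,-0.3],[0,0,0],-1],[[2.5,0,-0.3],[0,0,0],-1],[[2.5,0,-0.3],[0,0,0],-1]]'; python3 -c "
from h import *
tip_now()"
```

```text
time_s: 7.92
ee_pos: [0.5876, -0.2083, 0.1136]
tcp_rot: [0.374, 2.978, -0.026]
force: [7.1, -1.3, -7.5]
gripper_width: 0.0492
t 7.9167 tip fx,fy,h mm [-64.2   0.1  -0.3] yaw,tilt,roll [-0.07  8.06  0.01] F fixture axes [ 7.16  0.49 -7.46] M [ 0.13 -1.31 -0.11] w 0.0492
time_s: 8.33
ee_pos: [0.586, -0.2079, 0.1139]
tcp_rot: [0.374, 2.977, -0.027]
force: [7.0, -1.1, -8.1]
gripper_width: 0.0494
t 8.3333 tip fx,fy,h mm [-65.8   0.1  -0.1] yaw,tilt,roll [-0.08  8.16  0.  ] F fixture axes [ 7.04  0.7  -8.09] M [ 0.14 -1.69 -0.05] w 0.0494
```

```bash
python3 - <<'E'
from h import *
s=env.state();T=Ro.from_rotvec(s['tcp_rot'])
p,d,m=shot('wrist','w6'); 
P=cloud(d,m['R'],m['t'],[m['fx'],m['fy'],m['cx'],m['cy']])
f=Ro.from_euler('z',FX['yaw'],degrees=True).inv()
Q=(f.apply((P-[*FX['o'],FX['bed']]).reshape(-1,3))*1000).reshape(P.shape)
mk=(Q[...,2]>14)&(Q[...,2]<20)&(abs(Q[...,1])<36)&(Q[...,0]<-45)&(Q[...,0]>-100); mk[150:]=0
q=Q[mk]; print('lip edge',[q[abs(q[:,1]-y)<4][:,0].max().round(1) for y in(-30,-15,0,15,30)],np.median(q[:,2]))
# block front lower edge/top front edge
mk=(abs(Q[...,1])<20)&(Q[...,2]>20)&(Q[...,2]<62)&(Q[...,0]<10)&(Q[...,0]>-60); mk[:160]=0
b=Q[mk]; 
# in unit frame
U=(T.inv().apply((P-s['ee_pos']).reshape(-1,3))*1000).reshape(P.shape)*[-1,1,-1]
mk2=(abs(U[...,1])<20)&(U[...,2]>-25)&(U[...,2]<12)&(U[...,0]<-20)&(U[...,0]>-70); mk2[:165]=0
print('block front face x (unit frame; -42.9 exp)',np.median(U[mk2][:,0]),mk2.sum())
mk3=(abs(U[...,1])<36)&(abs(U[...,2]+33.7)<3)&(U[...,0]<-48)&(U[...,0]>-100); mk3[:110]=0
u=U[mk3]; print('plate plane',np.linalg.lstsq(np.c_[u[:,:2],np.ones(len(u))],u[:,2],rcond=None)[0].round(4))
tip_now()
E
```

```text
lip edge [np.float64(-53.5), np.float64(-53.5), np.float64(-53.5), np.float64(-53.4), np.float64(-53.5)] 17.261515284931544
block front face x (unit frame; -42.9 exp) -43.22302561019914 2333
plate plane [-8.00000e-03 -1.00000e-03 -3.38322e+01]
t 8.3833 tip fx,fy,h mm [-65.8   0.1  -0.2] yaw,tilt,roll [-0.08  8.16  0.  ] F fixture axes [ 8.27  1.35 -7.2 ] M [ 0.17 -1.61 -0.07] w 0.0491
```

```bash
python3 - <<'E'
from h import *
p,d,m=shot('side','s6'); cv2.imwrite('pics/s6c.png',cv2.resize(p[200:340,320:500],None,fx=4,fy=4,interpolation=3))
E
```

```text
(no output)
```

View pics/s6c.png

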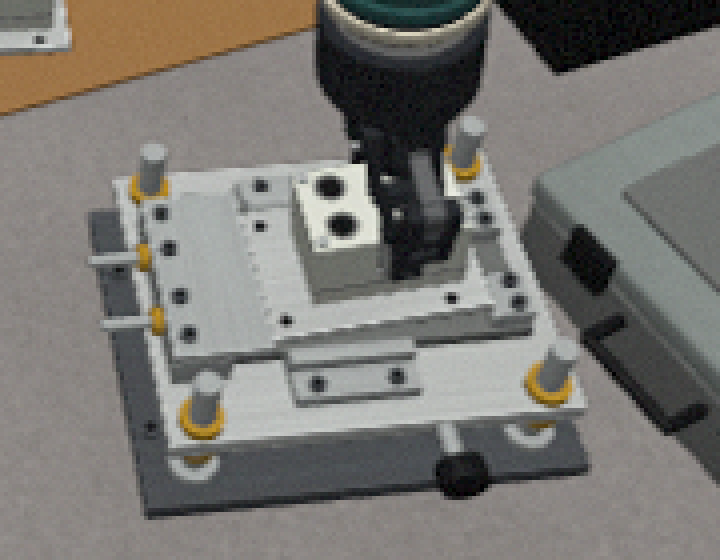

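The side view shows the tongue under the lip and the short end raised above the stops at (510,290). I'll push about 2 mm more and then rotate down about the tip. Computing the steps:

```bash
python3 - <<'E'
from h import *
s=env.state(); ref=(s['ee_pos'],Ro.from_rotvec(s['tcp_rot']))
for fx,h,ti in((-67.8,-.2,8.16),(-67.8,-.2,6),(-67.8,-.2,4),(-67.8,-.2,2.5),(-67.8,-.2,1),(-67.8,-.2,0)):
    p,R=tcp_for(fx/1000,.0001,h/1000,ti,yaw=FX['yaw']-.07); print(ti,end=' '); delta(p,R,ref)
E
```

```text
8.16 shift mm [ 2.   0.1 -0.2] turn [-0.     -0.0001 -0.0001]
6 shift mm [0.6 0.1 2.9] turn [ 0.      0.0376 -0.0001]
4 shift mm [-0.7  0.1  5.9] turn [ 0.      0.0725 -0.0001]
2.5 shift mm [-1.5  0.1  8.1] turn [ 0.      0.0987 -0.0001]
1 shift mm [-2.3  0.1 10.4] turn [ 0.000e+00  1.249e-01 -1.000e-04]
0 shift mm [-2.8  0.1 11.9] turn [ 0.000e+00  1.423e-01 -1.000e-04]
```

```bash
python3 -m jog '[[[1.5,0,-0.2],[0,0,0],-1],[[2.6,0,-0.3],[0,0,0],-1],[[2.6,0,-0.3],[0,0,0],-1],[[1.8,0,1.4],[0,0.019,0],-1],[[1.2,0,2.9],[0,0.038,0],-1],[[1.2,0,2.9],[0,0.038,0],-1]]'; python3 -c "
from h import *
tip_now()"
python3 -m jog '[[[-0.6,0,1.5],[0,0.017,0],-1],[[-1.2,0,3],[0,0.035,0],-1],[[-1.2,0,3],[0,0.035,0],-1]]'; python3 -c "
from h import *
tip_now()"
```

```text
time_s: 8.93
ee_pos: [0.5865, -0.2081, 0.1115]
tcp_rot: [0.379, 3.013, -0.02]
force: [9.0, -0.9, -6.6]
gripper_width: 0.0495
t 8.9333 tip fx,fy,h mm [-67.    0.    0.2] yaw,tilt,roll [-0.07  6.06 -0.01] F fixture axes [ 8.91  1.34 -6.63] M [ 0.14 -1.7  -0.04] w 0.0495
time_s: 9.18
ee_pos: [0.588, -0.2085, 0.1085]
tcp_rot: [0.383, 3.047, -0.014]
force: [7.9, -2.4, -5.6]
gripper_width: 0.0495
t 9.1833 tip fx,fy,h mm [-67.2  -0.    0.1] yaw,tilt,roll [-0.07  4.05 -0.01] F fixture axes [ 8.25 -0.38 -5.63] M [ 0.15 -1.66  0.01] w 0.0495
```

```bash
python3 -m jog '[[[-0.3,0,1.1],[0,0.013,0],-1],[[-0.6,0,2.2],[0,0.026,0],-1],[[-0.6,0,2.2],[0,0.026,0],-1]]'; python3 -c "
from h import *
tip_now()"
python3 -m jog '[[[-0.3,0,1.1],[0,0.013,0],-1],[[-0.6,0,2.3],[0,0.026,0],-1],[[-0.6,0,2.3],[0,0.026,0],-1]]'; python3 -c "
from h import *
tip_now()"
```

```text
time_s: 9.43
ee_pos: [0.5888, -0.2088, 0.1065]
tcp_rot: [0.386, 3.072, -0.009]
force: [9.3, -1.0, -5.6]
gripper_width: 0.0493
t 9.4333 tip fx,fy,h mm [-67.4  -0.    0. ] yaw,tilt,roll [-0.07  2.61 -0.01] F fixture axes [ 9.3   1.3  -5.59] M [ 0.19 -1.79 -0.01] w 0.0493
time_s: 9.68
ee_pos: [0.5897, -0.209, 0.1044]
tcp_rot: [0.389, 3.097, -0.004]
force: [7.8, -1.2, -4.8]
gripper_width: 0.0488
t 9.6833 tip fx,fy,h mm [-67.6  -0.    0. ] yaw,tilt,roll [-0.07  1.15 -0.01] F fixture axes [ 7.91  0.74 -4.79] M [ 0.19 -1.86 -0.07] w 0.0488
```

```bash
python3 -m jog '[[[-0.3,0,0.9],[0,0.01,0],-1],[[-0.6,0,1.8],[0,0.02,0],-1],[[-0.6,0,1.8],[0,0.02,0],-1]]'; python3 -c "
from h import *
tip_now()"
python3 -m jog '[[[0,0,0.7],[0,0,0],-1],[[0,0,1.4],[0,0,0],-1],[[0,0,1.4],[0,0,0],-1]]'; python3 -c "
from h import *
tip_now()
p,d,m=shot('side','s7'); cv2.imwrite('pics/s7c.png',cv2.resize(p[200:340,320:500],None,fx=4,fy=4,interpolation=3))"
```

```text
time_s: 9.93
ee_pos: [0.5902, -0.2092, 0.1032]
tcp_rot: [-0.391, -3.117, 0.0]
force: [7.2, -0.9, -2.9]
gripper_width: 0.049
t 9.9333 tip fx,fy,h mm [-67.8  -0.1   0.5] yaw,tilt,roll [-0.06 -0.   -0.02] F fixture axes [ 7.17  0.86 -2.92] M [ 0.24 -1.56  0.02] w 0.049
time_s: 10.18
ee_pos: [0.5902, -0.2092, 0.1032]
tcp_rot: [0.391, 3.116, -0.001]
force: [4.7, -0.9, 3.8]
gripper_width: 0.0489
t 10.1833 tip fx,fy,h mm [-67.8  -0.1   0.4] yaw,tilt,roll [-0.07  0.05 -0.02] F fixture axes [4.75 0.33 3.76] M [ 0.39 -1.14  0.  ] w 0.0489
```

View pics/s7c.png

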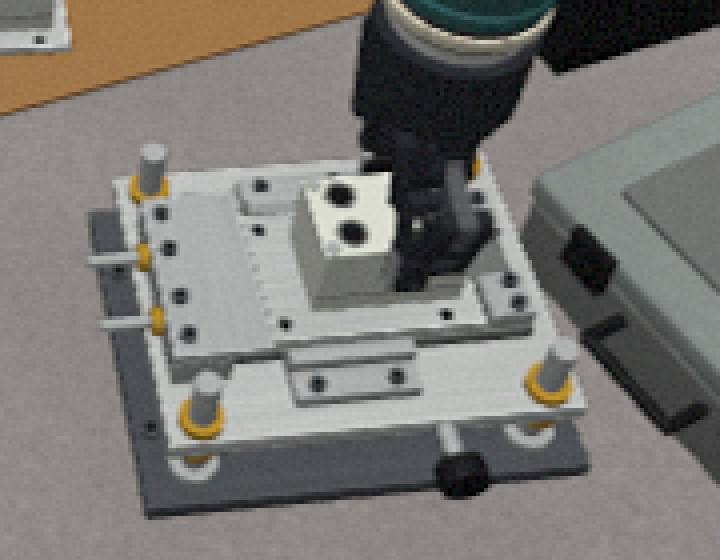

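The plate is flat behind the stops, pressed down lightly. Now I'll ease it forward onto the stops.

```bash
python3 -m jog '[[[-1,0,0],[0,0,0],-1],[[-2,0,0],[0,0,0],-1],[[-2.5,0,0],[0,0,0],-1],[[-2.5,0,0],[0,0,0],-1]]'; python3 -c "
from h import *
tip_now()"
python3 -m jog '[[[-1,0,0],[0,0,0],-1],[[-2,0,0],[0,0,0],-1],[[-2,0,0],[0,0,0],-1]]'; python3 -c "
from h import *
tip_now()"
```

```text
time_s: 10.57
ee_pos: [0.5906, -0.2093, 0.1032]
tcp_rot: [-0.391, -3.113, -0.0]
force: [-2.0, 0.7, 10.3]
gripper_width: 0.0491
t 10.5667 tip fx,fy,h mm [-67.6  -0.1   0.8] yaw,tilt,roll [-0.06 -0.22 -0.01] F fixture axes [-2.07  0.2  10.31] M [ 0.37 -0.25 -0.02] w 0.0491
time_s: 10.82
ee_pos: [0.592, -0.2097, 0.1032]
tcp_rot: [-0.391, -3.112, -0.001]
force: [-3.3, 1.5, 11.6]
gripper_width: 0.0491
t 10.8167 tip fx,fy,h mm [-66.1  -0.1   0.9] yaw,tilt,roll [-0.06 -0.27 -0.01] F fixture axes [-3.56  0.68 11.64] M [ 0.39 -0.17 -0.02] w 0.0491
```

```bash
python3 -m jog '[[[0,0,-1],[0,0,0],-1],[[0,0,-2],[0,0,0],-1],[[0,0,-2],[0,0,0],-1]]'; python3 -c "
from h import *
tip_now()"
python3 -m jog '[[[-0.5,0,0],[0,0,0],-1],[[-1,0,0],[0,0,0],-1],[[-1,0,0],[0,0,0],-1]]'; python3 -c "
from h import *
tip_now()"
```

```text
time_s: 11.07
ee_pos: [0.5922, -0.2097, 0.1032]
tcp_rot: [-0.391, -3.113, -0.0]
force: [0.4, -0.8, 6.8]
gripper_width: 0.0488
t 11.0667 tip fx,fy,h mm [-65.9  -0.1   0.8] yaw,tilt,roll [-0.06 -0.24 -0.01] F fixture axes [ 0.56 -0.65  6.76] M [ 0.3  -0.87  0.07] w 0.0488
time_s: 11.32
ee_pos: [0.5923, -0.2097, 0.1032]
tcp_rot: [-0.39, -3.11, -0.001]
force: [-2.4, 0.4, 10.0]
gripper_width: 0.0491
t 11.3167 tip fx,fy,h mm [-66.   -0.1   1.1] yaw,tilt,roll [-0.06 -0.39 -0.01] F fixture axes [-2.4  -0.19  9.97] M [ 0.29 -0.44  0.05] w 0.0491
```

At the stops: commanded motion forward no longer moves it. Taking off the down-load and releasing.

```bash
python3 -m jog '[[[0.8,0,-1.5],[0,0,0],-1],[[0.8,0,-2.5],[0,0,0],-1],[[0.8,0,-2.5],[0,0,0],-1]]'; python3 -c "
from h import *
tip_now()"
python3 -m jog '[[[0,0,0],[0,0,0],0.2],[[0,0,0],[0,0,0],0.6],[[0,0,0],[0,0,0],1],[[0,0,0],[0,0,0],1],[[0,0,0],[0,0,0],1],[[0,0,0],[0,0,0],1],[[0,0,0],[0,0,0],1]]'; python3 -c "
from h import *
tip_now()
p,d,m=shot('side','s8'); cv2.imwrite('pics/s8c.png',cv2.resize(p[200:340,320:500],None,fx=4,fy=4,interpolation=3)); shot('wrist','w8')"
```

```text
time_s: 11.57
ee_pos: [0.592, -0.2096, 0.1033]
tcp_rot: [-0.39, -3.112, -0.001]
force: [5.4, -1.7, -3.7]
gripper_width: 0.0492
t 11.5667 tip fx,fy,h mm [-66.1  -0.1   1. ] yaw,tilt,roll [-0.05 -0.3  -0.02] F fixture axes [ 5.67 -0.28 -3.66] M [ 0.07 -1.57  0.03] w 0.0492
time_s: 12.15
ee_pos: [0.5912, -0.2093, 0.104]
tcp_rot: [-0.39, -3.11, -0.002]
force: [-0.4, -0.7, 0.7]
gripper_width: 0.0853
t 12.15 tip fx,fy,h mm [-67.1   0.1   1.9] yaw,tilt,roll [-0.06 -0.42  0.01] F fixture axes [-0.22 -0.76  0.67] M [ 0.03 -0.02 -0.05] w 0.0853
```

View pics/w8.png

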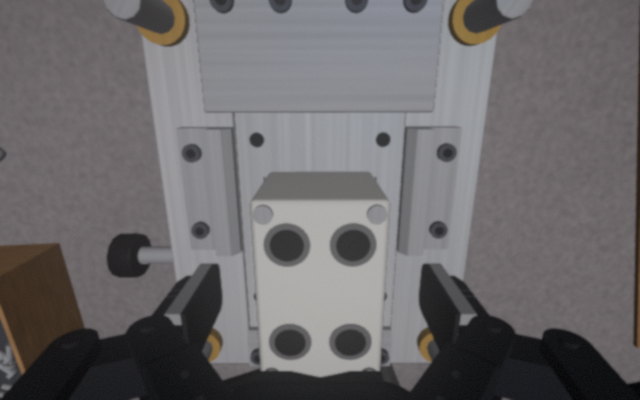

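Released. The wrist view shows the block between the open fingers, with the plate centred between the guides (columns 233–407). I'll retreat straight up and measure the seating from above.

```bash
python3 -m jog '[[[0,0,-30],[0,0,0],1],[[0,0,-60],[0,0,0],1],[[0,0,-100],[0,0,0],1],[[0,0,-140],[0,0,0],1],[[0,0,-160],[0,0,0],1],[[0,0,-160],[0,0,0],1],[[0,0,-160],[0,0,0],1],[[0,0,-160],[0,0,0],1]]'; python3 - <<'E'
from h import *
for n in('wrist','side','scene'):
    p,d,m=shot(n,n+'9'); P=cloud(d,m['R'],m['t'],[m['fx'],m['fy'],m['cx'],m['cy']])
    f=Ro.from_euler('z',FX['yaw'],degrees=True).inv()
    Q=(f.apply((P-[*FX['o'],FX['bed']]).reshape(-1,3))*1000).reshape(P.shape)
    ok=(d>0)&(abs(Q[...,0]-15)<52)&(abs(Q[...,1])<38)
    q=Q[ok&(Q[...,2]>51)&(Q[...,2]<61)]; desc(q/1000,n+' top'); q[:,0]
    A=np.c_[q[:,:2],np.ones(len(q))];print(' plane',np.linalg.lstsq(A,q[:,2],rcond=None)[0].round(4))
    mk=(d>0)&(abs(Q[...,0]+35)<14)&(abs(Q[...,1])<35)&(abs(Q[...,2]-6)<5); q=Q[mk]; A=np.c_[q[:,:2],np.ones(len(q))];print(' tongue z',np.median(q[:,2]),np.linalg.lstsq(A,q[:,2],rcond=None)[0].round(4))
    mk=(d>0)&(abs(Q[...,0]-60)<4)&(abs(Q[...,1])<35)&(abs(Q[...,2]-6)<5); print(' short end z',np.median(Q[mk][:,2]),mk.sum())
    mk=(d>0)&(Q[...,0]<-45)&(Q[...,0]>-100)&(abs(Q[...,1])<36)&(abs(Q[...,2]-17)<3); print(' lip edge',Q[mk][:,0].max(),np.median(Q[mk][:,2]))
p=cv2.imread('pics/side9.png'); a=cv2.resize(p[200:340,320:500],None,fx=3.2,fy=3.2,interpolation=3)
cv2.imwrite('pics/s9c.png',a)
E
```

```text
time_s: 12.92
ee_pos: [0.5918, -0.2093, 0.263]
tcp_rot: [-0.39, -3.109, -0.002]
force: [-0.3, -0.1, -0.1]
gripper_width: 0.0854
wrist top 5587 c [14.7  0.6] z 0.0567 (50.1, -89.97) (80.4, 0.03)
 plane [ 4.00000e-03 -8.00000e-04  5.66376e+01]
 tongue z 6.4754334053656555 [ 1.7800e-02 -4.0000e-04  7.1657e+00]
 short end z 6.642473157457572 90
 lip edge -53.68849884134376 17.282906458242795
side top 807 c [15.  -1.1] z 0.0556 (51.7, -89.02) (80.4, 0.98)
 plane [3.70000e-03 5.30000e-03 5.54661e+01]
 tongue z 5.522574218970151 [1.6700e-02 5.7000e-03 6.2245e+00]
 short end z 5.317077445657307 27
 lip edge -52.89704532235457 16.4687165125335
scene top 844 c [16.1 -1.4] z 0.0553 (84.3, -0.05) (49.9, 89.95)
 plane [0.00000e+00 8.00000e-04 5.51916e+01]
 tongue z 5.138123549221781 [-0.0222 -0.0096  4.2786]
 short end z 5.580891912532278 135
 lip edge -48.64887443473774 15.873865322259377
```

View pics/s9c.png

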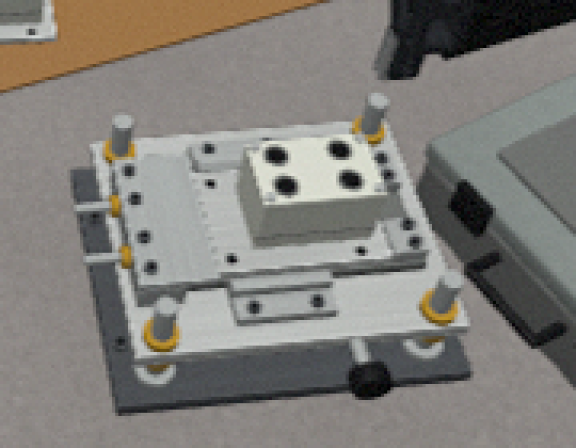

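View pics/wrist9.png

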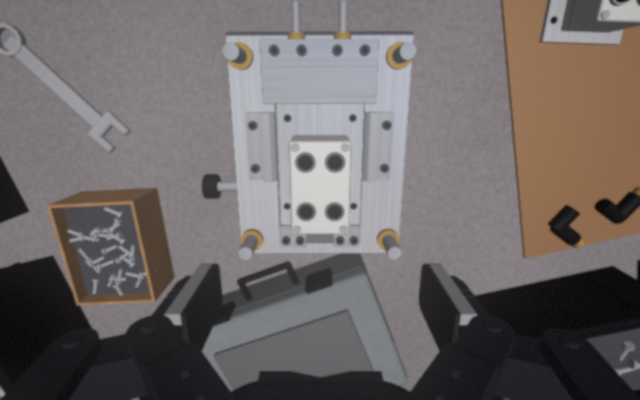

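```bash
python3 - <<'E'
from h import *
for n in('side','scene'):
    a=cv2.imread(f'pics/{n}0.png');b=cv2.imread(f'pics/{n}9.png')
    r=(slice(125,225),slice(285,385)) if n=='side' else (slice(175,270),slice(320,460))
    D=cv2.absdiff(a,b)[r].max(2); ys,xs=np.where(D>60); print(n,len(ys), (xs.min()+r[1].start,xs.max()+r[1].start,ys.min()+r[0].start,ys.max()+r[0].start) if len(ys) else '')
env.job_done(); print(env.state()['time_s'])
E
```

```text
side 488 (np.int64(285), np.int64(317), np.int64(131), np.int64(162))
scene 788 (np.int64(392), np.int64(442), np.int64(175), np.int64(210))
the job is handed in; nothing more can be done
the job is handed in; nothing more can be done
```

The bare valve unit is loaded in the fixture and the job was handed in at about 13 s. No verdict was reported.

**What I did:** I gripped the unit across its block and felt for the bed, which I found about 62.5 mm above the table. I then tucked the tongue under the lip at 8° tilt and pushed the spring back to about 9 N. From there I lowered the unit behind the stops, eased it forward until the stops held it, let go and retreated upward. The highest wrist force I read was about 12 N.

**Last checks:**
- **Position:** seen from the wrist camera, the block centre is at fixture x = 14.7 mm and y = 0.6 mm. That view also puts the lip edge about 0.7 mm too far towards -x, so the corrected x is about 15.3 mm, against 15 mm when seated.
- **Flat and square:** the block is square to under 0.1° and its top slopes less than 0.005 rad.
- **Finished units:** the before and after pictures differ only where the bare unit had stood.

**Not directly confirmed or disagreeing:**
- **Spring travel:** I inferred it from the push force and the plate's position; I could not see the pusher.
- **Other two cameras:** the side camera put the block at y = -1.1 mm and 1° off square. The scene camera put it at x = 16.1 mm and y = -1.4 mm. I put this down to their coarser view and calibration.
- **Tongue slope:** on the thin tongue, the camera fits gave slopes of about 0.02 rad with differing signs, which I take as noise.

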